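Find the rocking jar lid and press it home

ROBOT

A 6-joint arm with a two-finger parallel gripper is mounted at the origin on a cart in front of the work surface, level with it; the furniture and walls round the work are solid. World frame = base frame: x ahead of the robot, y to its left, z up, the work surface at z = 0. Lengths are in m, angles in rad, forces in N, time in s.
With the tool pointing down it reaches from about 0.3 to 0.95 m from the base axis. Payload 3.1 kg.
Tool frame: the origin (TCP) lies on the centre line of the jaws, within the pads' length; the fingertips stand tip_reach ahead of it and the grasp point (between the pads) lies 11 mm behind it (tip_reach is the distance from the TCP to the fingertips, in m); x points along the fingers, y is the direction in which the jaws open and shut, and the axes are right-handed (so a half turn about x gives the same grasp; the last joint's range is limited). The gripper opens to 85 mm and grips with 20 to 120 N. Pads are 22 mm wide; open, the fingers measure 114 mm over their backs; the gripper's body (76 mm by 85 mm) begins 54 mm behind the grasp point. The pads swing forward as they close: fully open they stand 13 mm farther back than shut.
Start: joints at [1.042, 0.308, 1.634, -0, 1.2, -0.07], TCP at [0.277, 0.56, 0.209] pointing down, gripper open.
Joint ranges: [-3.06, 3.06], [-0.79, 1.96], [0.05, 2.63], [-1.19, 4.34], [0.05, 2.64], [-2.94, 2.94]. Speed limits (rad/s): [2.79, 2.79, 3.14, 3.14, 3.14, 3.14].

INTERFACE

Orientations are given as a unit quaternion [x, y, z, w].
In Python, from bench import * gives the robot as it stands.
- The arm moves only by the tool move_arm, never from a script. Its argument "commands" is a list that holds one entry, the list of rows, each a list of 4 numbers: the shift along the tool's x, y, z in m, then the turn about the tool's x in degrees. In form: [[[x, y, z, spin], ...]]. A call has 1 to 20 rows; each row is the pose to reach, as a shift and turn from the pose commanded when the call began, along the tool's axes at that moment; what a row does not reach only later rows make up. A row lasts 1/8 s, in which the tool goes at most 62.5 mm and 10.7 degrees, less where a joint would pass 70% of its speed; a pose out of reach is approached as far as the arm can. A call with a gripper value outside its range is refused whole. "fingers" is the finger opening in m, from 0 to 0.0854, set as the call begins (left out, the last holds). The fingers move at their own pace and stop on an object; "newtons" is the grip in N (left out, the last holds). Time passes only in rows, so rows that repeat a pose let the fingers close. It gives the time, the measured TCP pose, the force and the opening at its end, in the units of the state.
- observe(): the state, without advancing time (a new reading comes with each control period).
- read_camera(name): name is "scene" or "top" or "wrist"; returns the picture (384x512x3 uint8, red, green, blue); there is no depth.
- get_calibration(name): a dict with "camera_matrix" (3x3 intrinsics, pixels), "world_to_cam" (4x4, takes a point from world to camera coordinates); the wrist camera has in their place "T_tool_cam" (4x4, takes a point from camera to tool coordinates, whose origin is the TCP and whose axes are the tool frame's). Camera axes: x right, y down, z forward; pixel columns grow to the right and rows downward; lengths in m; the calibration is good to about 2 mm. The wrist camera is an equidistant fisheye: a pixel r from the principal point sees the ray r / f radians off the axis. A picture is of the moment at which its call begins: read the wrist's pose just before it. get_calibration takes no time and is no camera call.
- finish_job(): hands the job in, once; it reports no verdict.
The state is a dict: "clock": time; "joint_positions": joint angles; "joint_velocities": joint speeds; "joint_torque": joint torques, N m; "tool_pos": TCP position; "eef_rot": TCP orientation; "wrist_force": force on the tool from outside, world axes, zero at the start; "torque": the same for the moment, N m; "grip_width": finger opening in m.
Only numpy, scipy, OpenCV 4.12 (cv2) and the standard library are available. Lean on these libraries where they do the work, as an engineer would, in place of code of your own. Each camera call takes 0.05 s, during which the arm holds its last target.

TASK

One of the four lids on the jars in the wooden tray is not pushed home. Press lightly near the edge of the lids with a fingertip until you find the one that rocks, then press that lid down in its middle until it is fully home and no longer rocks. Only touch and press the lids, never hard, and leave the stopper, jigger and glass where they stand.

Things in the scene. Friction and masses are not known exactly. Their poses are not given: they have to be found in the camera images.
- lid_a: round wooden lid, 85 mm across, no knob; cap-like, its 22 mm high rim hangs over the white jar and hides the joint. Origin: centre of its flat top, 92 to 100 mm above the stand; z axis up out of the lid. The four lids look alike; heights differ by up to 8 mm by chance and all look level, so neither tells which one is loose
- lid_b: another such lid, alike. Origin: centre of its top. Three of the four lids are firm on a rubber seal: pressed anywhere they stay level, give about 1 mm per 9 N (3.5 mm at most) and spring back
- lid_c: another such lid, alike. Origin: centre of its top. The loose lid, whichever of the four it is: 1 to 2 N near its edge, on any side, dips the outermost edge 6 to 7 mm (tilt about 0.17 rad; a broad fingertip further in sinks less); let go, it levels again
- lid_d: another such lid, alike. Origin: centre of its top. The loose lid slides down 6 mm under about 10 N at its middle, is then home on its jar, stays down and rocks no more
- caddy: square wooden tray 206 x 206 mm, walls 36 mm high, fixed to the stand; holds the four jars in a square, about 100 mm apart; origin under its centre, sides along its x and y
- stopper_1: steel bottle stopper, 33 mm across, 48 mm high, loose, standing in the tray between the four jars; origin under its foot; bystander
- jigger: steel double jigger, 41 mm across, 97 mm high, loose, standing to the left of the tray; origin under its foot; bystander
- glass: empty glass tumbler, 76 mm across, 86 mm high, loose, standing to the right of the tray; origin under its foot; bystander
Not all that is in view belongs to the job. Leave any red look-alike of the part that bears lid_c alone.

How it is judged:
By the outcome, as a careful person would: the job done as asked, in the order asked, and still so for the second after the job is handed in, with the robot touching nothing.
It also fails if it takes over 51 s, if anything falls off the work surface, if the arm or the gripper's body presses on something with over 40 N, if the wrist force passes 120 N, or if a joint passes its speed limit or range.

## Working session

There is one attempt and no reset: what is moved stays moved. The work goes in short steps, Python scripts to look and compute and a tool call to move; the robot and the scene stay as the last step left them, time stands still between calls to the robot, and variables do not carry over. Pictures are saved under pics/ and viewed, and the job is handed in when it is done.

Besides the shell and the picture viewer there is one more tool, called after "Request:" by a JSON object that holds its "api" and its "payload", one argument or row to a line. move_arm: Moves the arm, as the interface text tells. Its arguments: {"type":"object","properties":{"commands":{"type":"array","items":{"type":"array","items":{"type":"array","items":{"type":"number"}}}},"fingers":{"type":"number"},"newtons":{"type":"number"}},"required":["commands"]}

```bash
mkdir -p pics; ls
python3 - <<'E'
from bench import *
import cv2
s=observe();print({k:s[k] for k in ('clock','tool_pos','eef_rot','wrist_force','grip_width')})
for n in ("scene","top"):
    cv2.imwrite(f"pics/{n}0.png",read_camera(n)[:,:,::-1]); c=get_calibration(n);print(n,c)
print(get_calibration("wrist"))
E
```

```text
pics
{'clock': 0.0, 'tool_pos': array([0.27636677, 0.55957504, 0.2075209 ]), 'eef_rot': array([ 0.1599956 ,  0.68882454, -0.16159   ,  0.68833919]), 'wrist_force': array([ 1.08204128, -0.09666745,  0.54183093]), 'grip_width': 0.08591184610874521}
scene {'camera_matrix': array([[387.23683811,   0.        , 255.73944276],
       [  0.        , 387.23683811, 191.45763653],
       [  0.        ,   0.        ,   1.        ]]), 'world_to_cam': array([[ 0.52667126, -0.85002499, -0.00865417, -0.28179288],
       [-0.6741561 , -0.41145907, -0.61336367,  0.37689216],
       [ 0.51781361,  0.32887527, -0.7897532 ,  0.90191153],
       [ 0.        ,  0.        ,  0.        ,  1.        ]])}
top {'camera_matrix': array([[459.29468182,   0.        , 259.95858955],
       [  0.        , 459.29468182, 191.47268081],
       [  0.        ,   0.        ,   1.        ]]), 'world_to_cam': array([[ 0.04475216, -0.99899281, -0.00325794, -0.00151274],
       [-0.97623252, -0.04303984, -0.21240913,  0.5449544 ],
       [ 0.21205498,  0.01268628, -0.97717539,  1.11617089],
       [ 0.        ,  0.        ,  0.        ,  1.        ]])}
{'camera_matrix': array([[297.31863964,   0.        , 256.62037074],
       [  0.        , 297.31863964, 189.68341391],
       [  0.        ,   0.        ,   1.        ]]), 'T_tool_cam': array([[-2.02672521e-04, -2.83032994e-01,  9.59110152e-01,
        -1.65582525e-01],
       [ 9.99999746e-01, -7.13051043e-04,  8.91970556e-07,
        -5.58932132e-04],
       [ 6.83642037e-04,  9.59109908e-01,  2.83033066e-01,
        -7.14112506e-02],
       [ 0.00000000e+00,  0.00000000e+00,  0.00000000e+00,
         1.00000000e+00]])}
```

View pics/scene0.png

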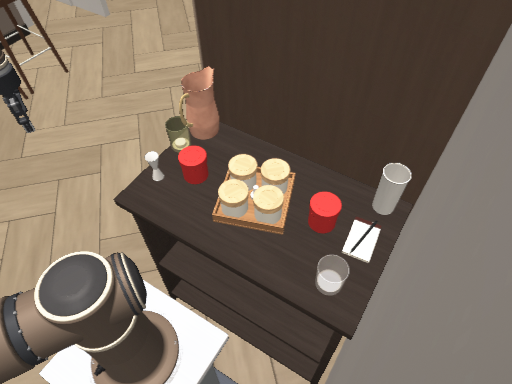

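View pics/top0.png

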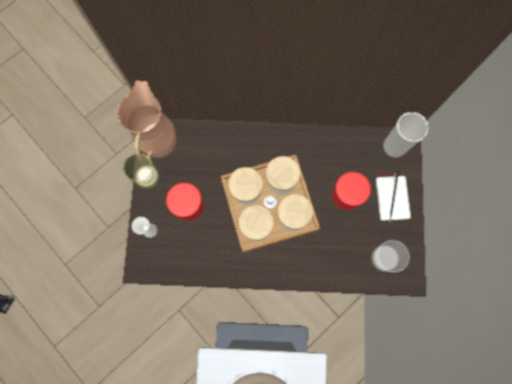

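The top view shows four pale wooden lids near px (246,184), (283,173), (256,222) and (295,211). The red jars at (184,200) and (352,190) are look-alikes to leave alone. The jigger is at (146,228), the glass at (390,257), and the stopper at (270,202). Next I measure the lid tops.

```bash
cat > h.py <<'E'
import numpy as np, cv2
def ray(c,p):
    K=c["camera_matrix"];T=c["world_to_cam"];R=T[:3,:3];o=-R.T@T[:3,3]
    d=R.T@np.linalg.inv(K)@np.array([p[0],p[1],1.]);return o,d/np.linalg.norm(d)
def onz(c,p,z):
    o,d=ray(c,p);return o+d*(z-o[2])/d[2]
def tri(c1,p1,c2,p2):
    o1,d1=ray(c1,p1);o2,d2=ray(c2,p2)
    t=np.linalg.lstsq(np.c_[d1,-d2],o2-o1,rcond=None)[0]
    a=o1+t[0]*d1;b=o2+t[1]*d2
    return (a+b)/2,np.linalg.norm(a-b)
def proj(c,P):
    q=c["world_to_cam"][:3]@np.append(P,1);q=c["camera_matrix"]@q;return q[:2]/q[2]
E
python3 - <<'E'
from bench import *
from h import *
res={}
for n,(x0,y0,x1,y1) in (("top",(215,150,325,255)),("scene",(205,145,305,235))):
    im=cv2.imread(f"pics/{n}0.png")
    hsv=cv2.cvtColor(im,cv2.COLOR_BGR2HSV)
    m=cv2.inRange(hsv,(13,50,175),(30,160,255))
    k=np.zeros_like(m);k[y0:y1,x0:x1]=m[y0:y1,x0:x1]
    k=cv2.morphologyEx(k,cv2.MORPH_OPEN,np.ones((3,3)))
    cs,_=cv2.findContours(k,cv2.RETR_EXTERNAL,cv2.CHAIN_APPROX_NONE)
    L=[]
    vis=im.copy()
    for c in cs:
        if cv2.contourArea(c)<200: continue
        e=cv2.fitEllipse(cv2.convexHull(c));L.append(e);cv2.ellipse(vis,e,(255,0,0),1)
        print(n,np.round(e[0],1),np.round(e[1],1),round(e[2]),cv2.contourArea(c))
    v=np.hstack([cv2.resize(a[y0:y1,x0:x1],None,fx=3.6,fy=3.6,interpolation=cv2.INTER_NEAREST) for a in (im,vis)])
    cv2.imwrite(f"pics/crop_{n}.png",v)
E
```

```text
top [271. 204.] [ 94.6 107.3] 167 5901.0
scene [258.5 189.7] [72.6 82.9] 133 2141.0
scene [242.2 164.6] [21.7 28.8] 87 466.0
```

View pics/crop_top.png

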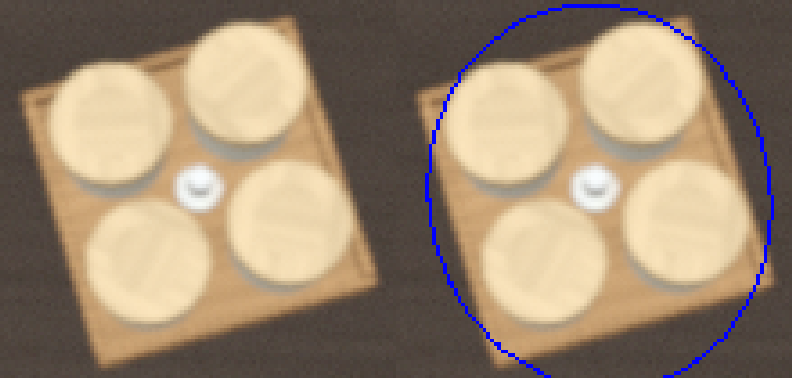

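View pics/crop_scene.png

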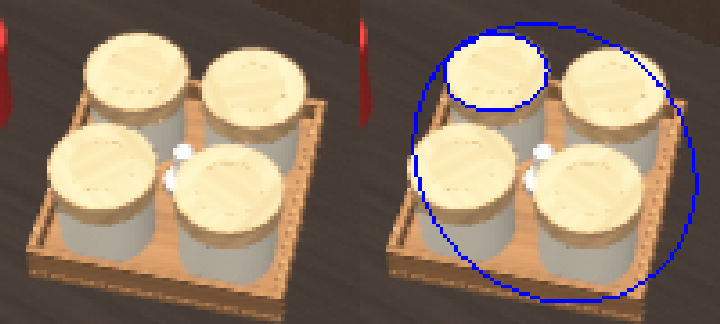

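Run:
```python
import cv2
for n,ps in (("top",[(246,184),(283,173),(256,222),(295,211),(246,200),(230,205),(253,240),(246,205)]),("scene",[(242,163),(234,190),(268,200),(275,170),(234,197),(240,220)])):
    im=cv2.imread(f"pics/{n}0.png");h=cv2.cvtColor(im,cv2.COLOR_BGR2HSV)
    for p in ps: print(n,p,h[p[1],p[0]])
```

```text
top (246, 184) [ 20  67 237]
top (283, 173) [ 19  67 235]
top (256, 222) [ 20  66 236]
top (295, 211) [ 20  67 237]
top (246, 200) [ 19  76 208]
top (230, 205) [ 16 110 197]
top (253, 240) [ 17  66 173]
top (246, 205) [ 16  81 189]
scene (242, 163) [ 22  72 251]
scene (234, 190) [ 23  71 251]
scene (268, 200) [ 24  63 253]
scene (275, 170) [ 22  71 251]
scene (234, 197) [ 21  78 249]
scene (240, 220) [ 13 135 106]
```

The crops show four alike wooden lids on white jars with the steel stopper in between, and nothing else is similar nearby. I tighten the threshold and triangulate.

Run:
```python
from bench import *
from h import *
res={}
for n,(x0,y0,x1,y1),v in (("top",(215,150,325,255),222),("scene",(205,145,305,235),225)):
    im=cv2.imread(f"pics/{n}0.png")
    hsv=cv2.cvtColor(im,cv2.COLOR_BGR2HSV)
    m=cv2.inRange(hsv,(14,35,v),(32,110,255))
    k=np.zeros_like(m);k[y0:y1,x0:x1]=m[y0:y1,x0:x1]
    k=cv2.morphologyEx(k,cv2.MORPH_OPEN,np.ones((3,3)))
    cs,_=cv2.findContours(k,cv2.RETR_EXTERNAL,cv2.CHAIN_APPROX_NONE)
    L=[]
    for c in cs:
        if cv2.contourArea(c)<200: continue
        e=cv2.fitEllipse(cv2.convexHull(c));L.append(np.array(e[0]))
        print(n,np.round(e[0],1),np.round(e[1],1),round(e[2]),cv2.contourArea(c))
    res[n]=L
ct,cs_=get_calibration("top"),get_calibration("scene")
for p in res["top"]:
    best=min(((tri(ct,p,cs_,q)) for q in res["scene"]),key=lambda r:r[1]+10*abs(r[0][2]-.096))
    print(p.round(1),best[0].round(4),round(best[1],4),onz(ct,p,.096).round(4))
# stopper, bystanders
for nm,p,z in (("stopper",(270,202),.048),("tray FL",(97/3.6+215,365/3.6+150),.036),("tray BL",(22/3.6+215,93/3.6+150),.036),("tray BR",(295/3.6+215,18/3.6+150),.036),("tray FR",(377/3.6+215,284/3.6+150),.036)):
    print(nm,onz(ct,p,z).round(3))
```

```text
top [255.4 221.8] [33.3 34. ] 101 849.5
top [294.6 210.8] [33.2 33.4] 114 833.0
top [244.9 183.7] [31.7 32.9] 70 784.5
top [282.8 172.4] [31.4 32.7] 89 772.5
scene [267.8 196.8] [24.3 30.4] 91 553.5
scene [232.8 190.7] [23.9 29.8] 86 527.0
scene [274.8 169. ] [21.6 28.6] 91 454.5
scene [242.2 164.5] [21.1 28.1] 87 438.5
[255.4 221.8] [0.4616 0.0295 0.0906] 0.0013 [0.4603 0.0299 0.096 ]
[294.6 210.8] [ 0.4929 -0.0654  0.0923] 0.0013 [ 0.4918 -0.0647  0.096 ]
[244.9 183.7] [0.5562 0.0601 0.0914] 0.0018 [0.5545 0.0605 0.096 ]
[282.8 172.4] [ 0.5877 -0.0328  0.0961] 0.0007 [ 0.5875 -0.0325  0.096 ]
stopper [ 0.52  -0.004  0.048]
tray FL [0.392 0.062 0.036]
tray BL [0.587 0.127 0.036]
tray BR [ 0.653 -0.071  0.036]
tray FR [ 0.458 -0.134  0.036]
```

Run:
```python
import bench
from bench import *
print([n for n in dir(bench) if not n.startswith('__')])
print(getattr(bench,'tip_reach',None), observe().keys())
from scipy.spatial.transform import Rotation as R
print(R.from_quat(observe()['eef_rot']).as_matrix().round(3))
import cv2
cv2.imwrite("pics/w0.png",read_camera("wrist")[:,:,::-1])
```

```text
['MotionError', 'finish_job', 'get_calibration', 'observe', 'read_camera', 'tip_reach']
0.008 dict_keys(['clock', 'joint_positions', 'joint_velocities', 'joint_torque', 'tool_pos', 'eef_rot', 'wrist_force', 'torque', 'grip_width'])
[[-0.001  0.443  0.897]
 [-0.002  0.897 -0.443]
 [-1.    -0.002 -0.   ]]
```

View pics/w0.png

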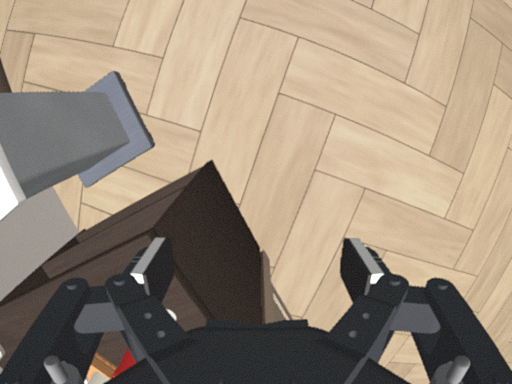

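```bash
cat > t.py <<'E'
from bench import *
from h import *
from scipy.spatial.transform import Rotation as R
LID=dict(FL=(0.461,0.030),FR=(0.4925,-0.065),BR=(0.588,-0.033),BL=(0.556,0.060))
C=np.mean(list(LID.values()),0)
def show():
    s=observe();M=R.from_quat(s['eef_rot']).as_matrix()
    print('t',round(s['clock'],2),'pos',s['tool_pos'].round(4),'F',s['wrist_force'].round(2),'w',round(s['grip_width'],4))
    for n,l in LID.items():
        l=np.array(l);u=(l-C)/np.linalg.norm(l-C)
        for k,r in (('edge',.038 if n in('FL','BR') else .040),('mid',0)):
            P=np.append(l+u*r,0.15); print(n,k,P.round(3),'delta tool',(M.T@(P-s['tool_pos'])).round(4))
E
python3 -c "
from t import *;show()"
```

```text
t 0.15 pos [0.2765 0.5598 0.2078] F [ 0.06 -0.17 -0.15] w 0.0852
FL edge [0.427 0.047 0.15 ] delta tool [ 0.0584 -0.3928  0.3621]
FL mid [0.461 0.03  0.15 ] delta tool [ 0.0584 -0.3931  0.4001]
FR edge [ 0.474 -0.101  0.15 ] delta tool [ 0.0586 -0.5044  0.47  ]
FR mid [ 0.492 -0.065  0.15 ] delta tool [ 0.0586 -0.4644  0.4704]
BR edge [ 0.622 -0.05   0.15 ] delta tool [ 0.0584 -0.3932  0.5799]
BR mid [ 0.588 -0.033  0.15 ] delta tool [ 0.0584 -0.3934  0.5419]
BL edge [0.574 0.096 0.15 ] delta tool [ 0.0582 -0.2842  0.4725]
BL mid [0.556 0.06  0.15 ] delta tool [ 0.0583 -0.3242  0.472 ]
```

Request:
{"api": "move_arm", "payload": {
  "commands": [
    [[0, -0.393, 0.362, 0], [0, -0.393, 0.362, 0], [0, -0.393, 0.362, 0], [0, -0.393, 0.362, 0], [0, -0.393, 0.362, 0], [0, -0.393, 0.362, 0], [0, -0.393, 0.362, 0], [0, -0.393, 0.362, 0], [0, -0.393, 0.362, 0], [0, -0.393, 0.362, 0], [0, -0.393, 0.362, 0], [0.04, -0.393, 0.362, 0], [0.07, -0.393, 0.362, 0], [0.07, -0.393, 0.362, 0], [0.07, -0.393, 0.362, 0]]
  ],
  "fingers": 0,
  "newtons": 20
}}

```text
clock: 2.02
tool_pos: [0.428, 0.0486, 0.1397]
eef_rot: [0.16, 0.688, -0.16, 0.689]
wrist_force: [1.1, 0.6, -0.0]
grip_width: -0.0002
```

Run:
```python
from t import *
show()
for n in ("wrist","top"): cv2.imwrite(f"pics/{n}1.png",read_camera(n)[:,:,::-1])
```

```text
t 2.02 pos [0.428  0.0486 0.1397] F [ 1.14  0.58 -0.05] w -0.0002
FL edge [0.427 0.047 0.15 ] delta tool [-0.0103 -0.0017 -0.0002]
FL mid [0.461 0.03  0.15 ] delta tool [-0.0103 -0.0021  0.0378]
FR edge [ 0.474 -0.101  0.15 ] delta tool [-0.0103 -0.1134  0.1076]
FR mid [ 0.492 -0.065  0.15 ] delta tool [-0.0102 -0.0734  0.108 ]
BR edge [ 0.622 -0.05   0.15 ] delta tool [-0.0101 -0.0024  0.2176]
BR mid [ 0.588 -0.033  0.15 ] delta tool [-0.0101 -0.0026  0.1796]
BL edge [0.574 0.096 0.15 ] delta tool [-0.0101  0.1068  0.1104]
BL mid [0.556 0.06  0.15 ] delta tool [-0.0101  0.0668  0.1098]
```

View pics/wrist1.png

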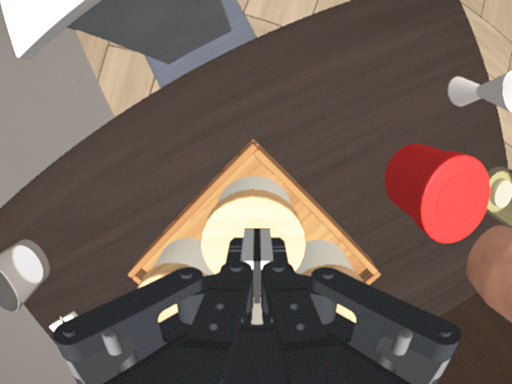

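Request:
{"api": "move_arm", "payload": {
  "commands": [
    [[0.02, -0.002, 0, 0], [0.028, -0.002, 0, 0], [0.028, -0.002, 0, 0], [0.028, -0.002, 0, 0]]
  ]
}}

```text
clock: 2.62
tool_pos: [0.4272, 0.0459, 0.1115]
eef_rot: [0.161, 0.688, -0.161, 0.689]
wrist_force: [0.3, -0.1, 0.9]
grip_width: -0.0
```

Run:
```python
from t import *
for i in range(4):
    s=observe();print(s['wrist_force'].round(2),s['torque'].round(3),s['tool_pos'].round(4)); 
cv2.imwrite("pics/scene2.png",cv2.resize(read_camera("scene")[140:240,200:310,::-1],None,fx=5,fy=5))
s=observe();print(s['wrist_force'].round(2),s['tool_pos'].round(4));
```

```text
[ 0.33 -0.11  0.94] [-0.002 -0.057  0.023] [0.4272 0.0459 0.1115]
[ 0.33 -0.11  0.94] [-0.002 -0.057  0.023] [0.4272 0.0459 0.1115]
[ 0.33 -0.11  0.94] [-0.002 -0.057  0.023] [0.4272 0.0459 0.1115]
[ 0.33 -0.11  0.94] [-0.002 -0.057  0.023] [0.4272 0.0459 0.1115]
[ 0.25 -0.17  0.77] [0.4272 0.0459 0.1115]
```

View pics/scene2.png

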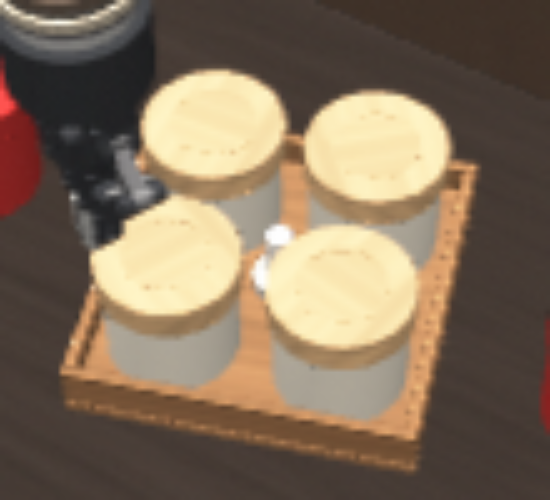

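Request:
{"api": "move_arm", "payload": {
  "commands": [
    [[0.003, 0, 0, 0], [0.003, 0, 0, 0]]
  ]
}}

```text
clock: 2.92
tool_pos: [0.4263, 0.0459, 0.1077]
eef_rot: [0.161, 0.689, -0.161, 0.689]
wrist_force: [-0.7, 0.1, -0.2]
grip_width: 0.0004
```

Request:
{"api": "move_arm", "payload": {
  "commands": [
    [[0.001, 0, 0, 0], [0.001, 0, 0, 0]]
  ]
}}

```text
clock: 3.18
tool_pos: [0.4264, 0.0459, 0.1067]
eef_rot: [0.161, 0.689, -0.161, 0.689]
wrist_force: [0.3, 0.1, -0.6]
grip_width: -0.0
```

Request:
{"api": "move_arm", "payload": {
  "commands": [
    [[0.001, 0, 0, 0], [0.001, 0, 0, 0]]
  ]
}}

```text
clock: 3.42
tool_pos: [0.4263, 0.0459, 0.1057]
eef_rot: [0.161, 0.689, -0.161, 0.688]
wrist_force: [1.3, 0.5, -0.8]
grip_width: 0.0003
```

Request:
{"api": "move_arm", "payload": {
  "commands": [
    [[0.001, 0, 0, 0], [0.001, 0, 0, 0]]
  ]
}}

```text
clock: 3.68
tool_pos: [0.4263, 0.0459, 0.1047]
eef_rot: [0.161, 0.689, -0.161, 0.688]
wrist_force: [0.1, 0.3, 0.8]
grip_width: 0.0004
```

Request:
{"api": "move_arm", "payload": {
  "commands": [
    [[0.001, 0, 0, 0], [0.001, 0, 0, 0]]
  ]
}}

```text
clock: 3.92
tool_pos: [0.4264, 0.0459, 0.1037]
eef_rot: [0.161, 0.689, -0.161, 0.689]
wrist_force: [1.2, -0.8, 1.1]
grip_width: 0.0002
```

Request:
{"api": "move_arm", "payload": {
  "commands": [
    [[0.0005, 0, 0, 0], [0.0005, 0, 0, 0]]
  ]
}}

```text
clock: 4.18
tool_pos: [0.4264, 0.0459, 0.1032]
eef_rot: [0.161, 0.689, -0.161, 0.689]
wrist_force: [0.0, -0.1, -0.1]
grip_width: -0.0001
```

Request:
{"api": "move_arm", "payload": {
  "commands": [
    [[0.001, 0, 0, 0], [0.001, 0, 0, 0]]
  ]
}}

```text
clock: 4.42
tool_pos: [0.4264, 0.0459, 0.1022]
eef_rot: [0.161, 0.689, -0.161, 0.689]
wrist_force: [0.1, -0.1, -0.2]
grip_width: 0.0
```

Request:
{"api": "move_arm", "payload": {
  "commands": [
    [[0.001, 0, 0, 0], [0.001, 0, 0, 0]]
  ]
}}

```text
clock: 4.68
tool_pos: [0.4264, 0.0459, 0.1012]
eef_rot: [0.161, 0.689, -0.161, 0.689]
wrist_force: [-0.3, -0.5, -1.1]
grip_width: 0.0
```

Request:
{"api": "move_arm", "payload": {
  "commands": [
    [[0.001, 0, 0, 0], [0.001, 0, 0, 0]]
  ]
}}

```text
clock: 4.92
tool_pos: [0.4264, 0.0459, 0.1002]
eef_rot: [0.161, 0.689, -0.161, 0.689]
wrist_force: [-0.3, -0.6, 0.2]
grip_width: -0.0001
```

Request:
{"api": "move_arm", "payload": {
  "commands": [
    [[0.001, 0, 0, 0], [0.001, 0, 0, 0]]
  ]
}}

```text
clock: 5.18
tool_pos: [0.4263, 0.0459, 0.0992]
eef_rot: [0.161, 0.689, -0.161, 0.688]
wrist_force: [-0.5, 0.7, -0.8]
grip_width: -0.0001
```

Run:
```python
from t import *
for i in range(4):
    s=observe();print(s['wrist_force'].round(2),s['torque'].round(3),s['tool_pos'].round(4)); 
    if i==0: a=read_camera("scene")
    if i==1: b=read_camera("wrist")
    if i==2: c=read_camera("top")
cv2.imwrite("pics/m3.png",np.hstack([cv2.resize(a[145:235,200:300,::-1],(400,360)),cv2.resize(b[160:300,180:335,::-1],(398,360))]))
```

```text
[-0.54  0.67 -0.79] [-0.035  0.079 -0.025] [0.4263 0.0459 0.0992]
[-0.3   0.96 -0.15] [ 0.031  0.067 -0.008] [0.4264 0.0459 0.0992]
[0.06 0.29 0.62] [-0.009  0.006 -0.027] [0.4264 0.0459 0.0992]
[0.46 0.71 0.31] [-0.054  0.005  0.039] [0.4265 0.0459 0.0993]
```

View pics/m3.png

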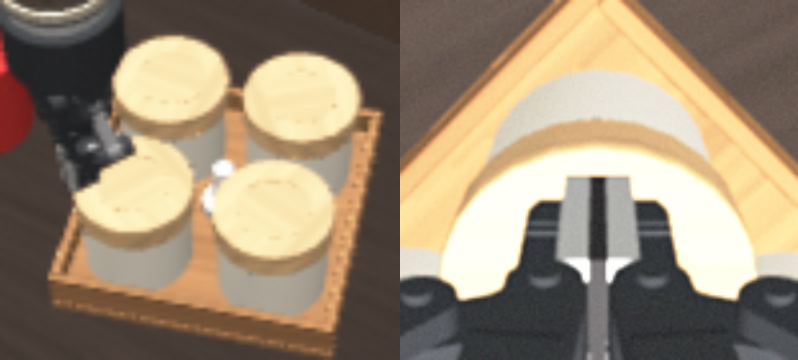

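Request:
{"api": "move_arm", "payload": {
  "commands": [
    [[0.001, 0, 0, 0], [0.001, 0, 0, 0]]
  ]
}}

```text
clock: 5.58
tool_pos: [0.4264, 0.0459, 0.0982]
eef_rot: [0.161, 0.689, -0.161, 0.689]
wrist_force: [0.5, -0.5, -0.6]
grip_width: -0.0
```

Request:
{"api": "move_arm", "payload": {
  "commands": [
    [[0.001, 0, 0, 0], [0.001, 0, 0, 0]]
  ]
}}

```text
clock: 5.82
tool_pos: [0.4264, 0.0459, 0.0972]
eef_rot: [0.161, 0.689, -0.161, 0.689]
wrist_force: [-0.0, 0.4, -0.2]
grip_width: 0.0001
```

Request:
{"api": "move_arm", "payload": {
  "commands": [
    [[0.001, 0, 0, 0], [0.001, 0, 0, 0]]
  ]
}}

```text
clock: 6.08
tool_pos: [0.4264, 0.0459, 0.0962]
eef_rot: [0.161, 0.689, -0.161, 0.689]
wrist_force: [0.0, 0.2, -0.3]
grip_width: 0.0002
```

Run:
```python
from t import *
F=[]
for i in range(4):
    s=observe();F.append(s['wrist_force'])
    if i==0: a=read_camera("scene")
    if i==1: b=read_camera("wrist")
    if i==2: c=read_camera("wrist")
print(np.mean(F,0).round(2),np.array(F)[:,2].round(2))
cv2.imwrite("pics/m4.png",np.hstack([cv2.resize(a[145:235,200:300,::-1],(400,360)),cv2.resize(b[160:300,180:335,::-1],(398,360))]))
```

```text
[-0.17  0.12  0.  ] [-0.29  0.22  0.16 -0.09]
```

View pics/m4.png

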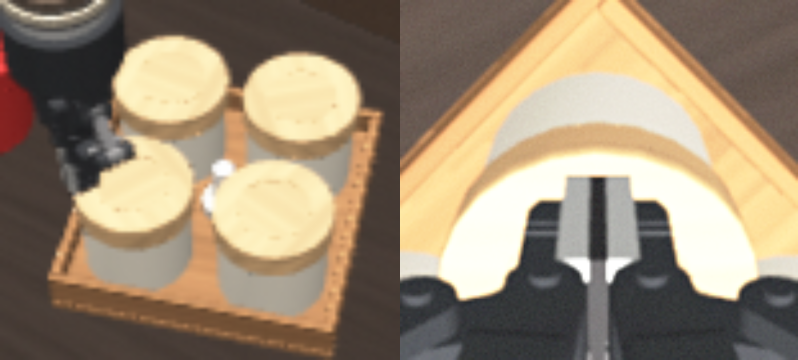

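Request:
{"api": "move_arm", "payload": {
  "commands": [
    [[0.001, 0, 0, 0], [0.001, 0, 0, 0]]
  ]
}}

```text
clock: 6.48
tool_pos: [0.4264, 0.0459, 0.0952]
eef_rot: [0.161, 0.689, -0.161, 0.689]
wrist_force: [-1.0, 0.1, -0.4]
grip_width: -0.0004
```

Request:
{"api": "move_arm", "payload": {
  "commands": [
    [[0.001, 0, 0, 0], [0.001, 0, 0, 0]]
  ]
}}

```text
clock: 6.72
tool_pos: [0.4264, 0.0459, 0.0942]
eef_rot: [0.161, 0.689, -0.161, 0.689]
wrist_force: [-0.3, 0.2, -0.3]
grip_width: 0.0002
```

Run:
```python
from t import *
F=[]
for i in range(3):
    s=observe();F.append(s['wrist_force'])
    if i==0: a=read_camera("scene")
    if i==1: b=read_camera("wrist")
print(np.mean(F,0).round(2),np.array(F)[:,2].round(2))
cv2.imwrite("pics/m5.png",np.hstack([cv2.resize(a[155:205,205:255,::-1],(400,400),interpolation=2),cv2.resize(b[200:260,226:286,::-1],(400,400),interpolation=2)]))
c=get_calibration("scene")
for z in (-.008,.0,.008,.02): print(z,proj(c,s['tool_pos']+[0,0,-z]).round(1))
for z in (.092,.096): print(proj(c,np.array([.461,.03,z])))
```

```text
[ 0.31  0.15 -0.17] [-0.3  -0.17 -0.03]
-0.008 [220.2 194.3]
0.0 [220.4 196.1]
0.008 [220.6 197.8]
0.02 [221.  200.4]
[232.28089997 190.49944382]
[232.19946995 189.61257453]
```

View pics/m5.png

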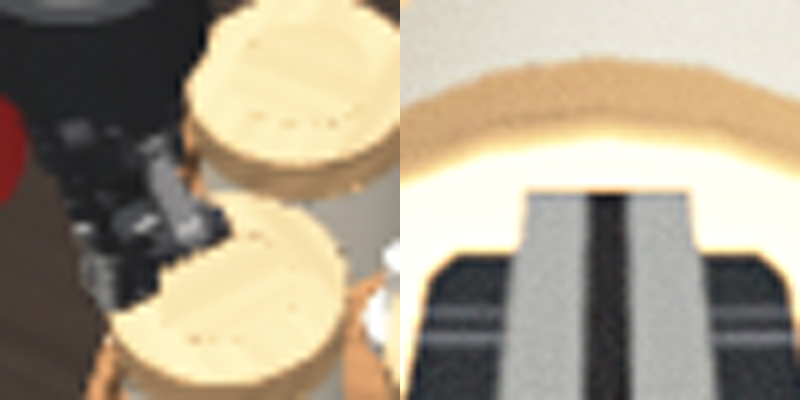

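Run:
```python
from t import *
s=observe()
a=read_camera("scene");t=read_camera("top")
cv2.imwrite("pics/m6.png",np.hstack([cv2.resize(a[140:205,195:260,::-1],(400,400),interpolation=2),cv2.resize(t[150:260,215:325,::-1],(400,400),interpolation=2)]))
c=get_calibration("scene");M=R.from_quat(s['eef_rot']).as_matrix()
for x in (-.03,-.015,0,.008):
  for z in (-.011,.011): print(x,z,[proj(c,s['tool_pos']+M@[x,y,z]).round(1) for y in (-.008,.008)], [((proj(c,s['tool_pos']+M@[x,y,z])-[195,140])*400/65).round() for y in (-.008,)])
```

```text
-0.03 -0.011 [array([217.3, 193.1]), array([214.5, 189.1])] [array([137., 327.])]
-0.03 0.011 [array([224.5, 189.6]), array([221.7, 185.7])] [array([182., 305.])]
-0.015 -0.011 [array([217.8, 196.5]), array([215. , 192.5])] [array([140., 347.])]
-0.015 0.011 [array([224.9, 193. ]), array([222.1, 189.1])] [array([184., 326.])]
0 -0.011 [array([218.3, 199.8]), array([215.5, 195.8])] [array([143., 368.])]
0 0.011 [array([225.3, 196.3]), array([222.5, 192.4])] [array([187., 347.])]
0.008 -0.011 [array([218.5, 201.5]), array([215.8, 197.6])] [array([145., 379.])]
0.008 0.011 [array([225.5, 198.1]), array([222.7, 194.2])] [array([188., 358.])]
```

View pics/m6.png

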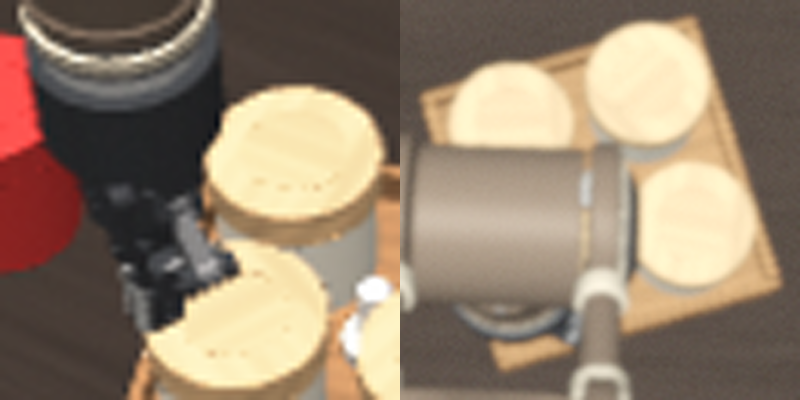

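Request:
{"api": "move_arm", "payload": {
  "commands": [
    [[0.001, 0, 0, 0], [0.002, 0, 0, 0], [0.002, 0, 0, 0]]
  ]
}}

```text
clock: 7.3
tool_pos: [0.4263, 0.0459, 0.0922]
eef_rot: [0.161, 0.689, -0.161, 0.688]
wrist_force: [0.4, -0.5, -0.3]
grip_width: -0.0002
```

Run:
```python
from t import *
s=observe();print(s['tool_pos'],s['wrist_force'])
b=read_camera("wrist")
s=observe();print(s['tool_pos'],s['wrist_force'])
cv2.imwrite("pics/m7.png",cv2.resize(b[170:300,180:335,::-1],(775,600),interpolation=2))
```

```text
[0.42632813 0.04588534 0.09215084] [ 0.44044997 -0.51196574 -0.29102866]
[0.42635873 0.04588159 0.09219024] [ 0.31287841  0.48777812 -0.0266563 ]
```

View pics/m7.png

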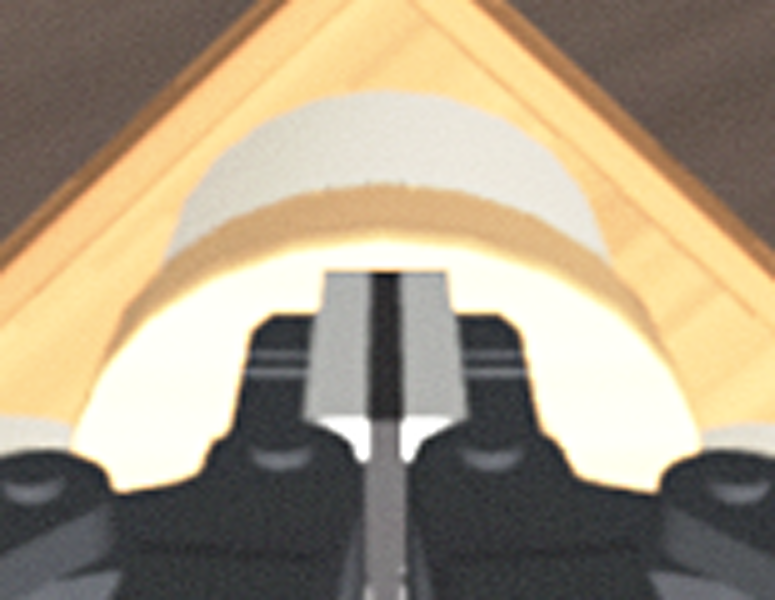

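Request:
{"api": "move_arm", "payload": {
  "commands": [
    [[0.001, 0, 0, 0], [0.002, 0, 0, 0], [0.003, 0, 0, 0], [0.003, 0, 0, 0]]
  ]
}}

```text
clock: 7.85
tool_pos: [0.4263, 0.0459, 0.0891]
eef_rot: [0.161, 0.689, -0.161, 0.688]
wrist_force: [0.0, -0.1, 0.9]
grip_width: -0.0
```

Request:
{"api": "move_arm", "payload": {
  "commands": [
    [[0.001, 0, 0, 0], [0.002, 0, 0, 0], [0.002, 0, 0, 0]]
  ]
}}

```text
clock: 8.22
tool_pos: [0.4263, 0.0459, 0.0872]
eef_rot: [0.161, 0.689, -0.161, 0.689]
wrist_force: [0.5, 0.1, -0.1]
grip_width: 0.0002
```

```bash
cat > look.py <<'E'
import sys
from t import *
s=observe();f=[s['wrist_force']]
b=read_camera("wrist");f.append(observe()['wrist_force'])
a=read_camera("scene");f.append(observe()['wrist_force'])
print(s['clock'],s['tool_pos'].round(4),np.mean(f,0).round(2))
cv2.imwrite(f"pics/{sys.argv[1]}.png",np.hstack([cv2.resize(a[140:240,200:300,::-1],(400,400),interpolation=2),cv2.resize(b[170:300,192:322,::-1],(400,400),interpolation=2)]))
E
python3 look.py m8
```

```text
8.225 [0.4263 0.0459 0.0872] [-0.13  0.21  0.03]
```

View pics/m8.png

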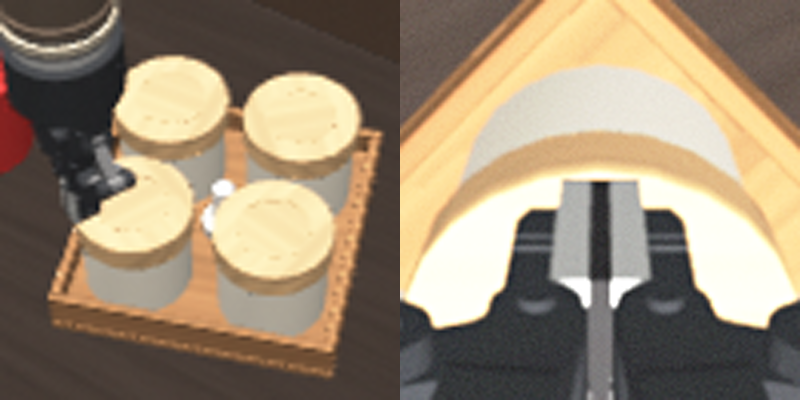

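Request:
{"api": "move_arm", "payload": {
  "commands": [
    [[0.002, 0, 0, 0], [0.004, 0, 0, 0], [0.006, 0, 0, 0], [0.007, 0, 0, 0], [0.007, 0, 0, 0]]
  ]
}}

```text
clock: 8.95
tool_pos: [0.4263, 0.0459, 0.0801]
eef_rot: [0.161, 0.689, -0.161, 0.688]
wrist_force: [0.3, 0.5, 0.0]
grip_width: 0.0001
```

```bash
python3 look.py m9
```

```text
8.95 [0.4263 0.0459 0.0801] [0.09 0.36 0.1 ]
```

View pics/m9.png

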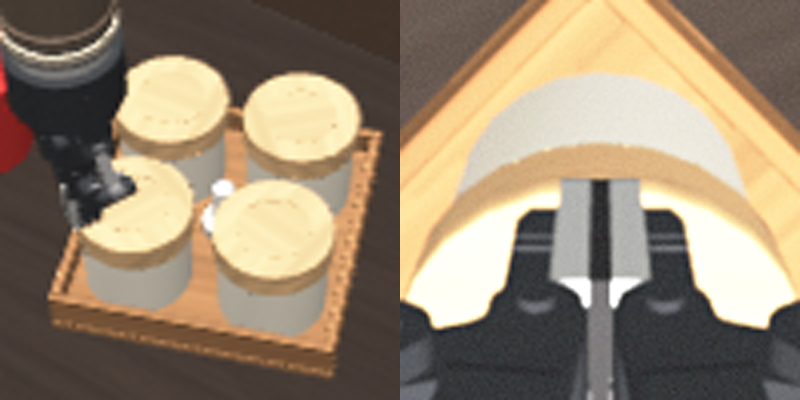

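Request:
{"api": "move_arm", "payload": {
  "commands": [
    [[0.001, 0, 0, 0], [0.002, 0, 0, 0], [0.003, 0, 0, 0], [0.003, 0, 0, 0]]
  ]
}}

```text
clock: 9.55
tool_pos: [0.4263, 0.0459, 0.0771]
eef_rot: [0.161, 0.689, -0.161, 0.688]
wrist_force: [0.6, 0.7, -0.1]
grip_width: -0.0001
```

Request:
{"api": "move_arm", "payload": {
  "commands": [
    [[0.001, 0, 0, 0], [0.002, 0, 0, 0], [0.003, 0, 0, 0]]
  ]
}}

```text
clock: 9.93
tool_pos: [0.4264, 0.0459, 0.0742]
eef_rot: [0.161, 0.689, -0.161, 0.689]
wrist_force: [0.0, 0.7, 0.9]
grip_width: 0.0001
```

```bash
python3 look.py m10
```

```text
9.925 [0.4264 0.0459 0.0742] [0.33 0.23 0.33]
```

View pics/m10.png

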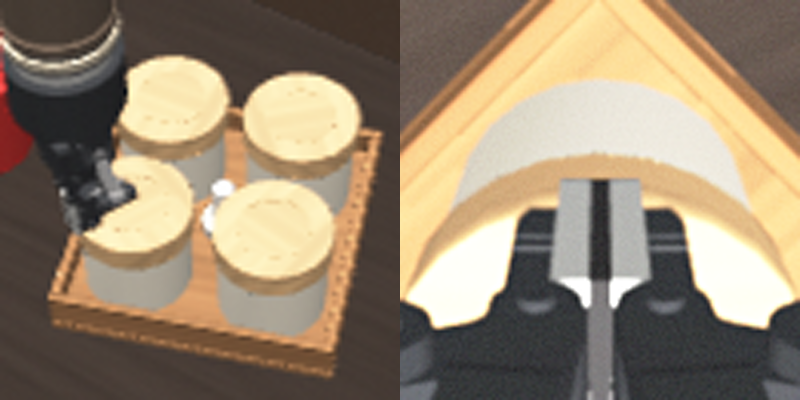

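Request:
{"api": "move_arm", "payload": {
  "commands": [
    [[0.001, 0, 0, 0], [0.002, 0, 0, 0], [0.003, 0, 0, 0]]
  ]
}}

```text
clock: 10.4
tool_pos: [0.4264, 0.0459, 0.0712]
eef_rot: [0.161, 0.689, -0.161, 0.689]
wrist_force: [-0.3, 0.1, 0.6]
grip_width: 0.0003
```

Request:
{"api": "move_arm", "payload": {
  "commands": [
    [[0.001, 0, 0, 0], [0.002, 0, 0, 0], [0.002, 0, 0, 0]]
  ]
}}

```text
clock: 10.78
tool_pos: [0.4263, 0.0459, 0.0692]
eef_rot: [0.161, 0.689, -0.161, 0.688]
wrist_force: [-0.7, 0.6, 0.9]
grip_width: -0.0001
```

```bash
python3 look.py m11
```

```text
10.775 [0.4263 0.0459 0.0692] [-0.83  0.41  0.73]
```

View pics/m11.png

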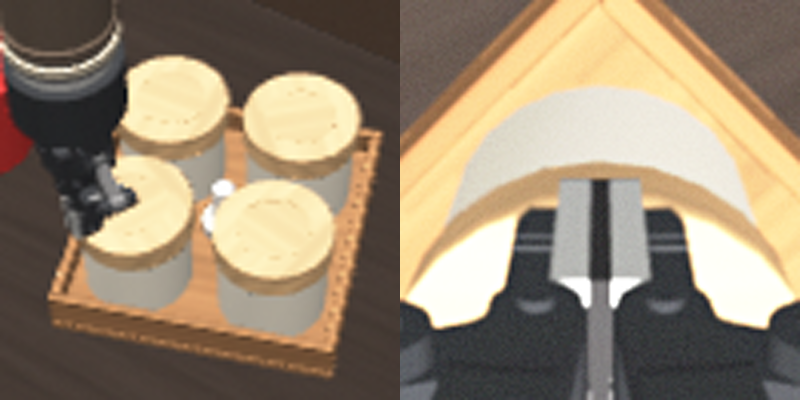

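Request:
{"api": "move_arm", "payload": {
  "commands": [
    [[0.001, 0, 0, 0], [0.001, 0, 0, 0]]
  ]
}}

```text
clock: 11.12
tool_pos: [0.4264, 0.0459, 0.0682]
eef_rot: [0.161, 0.689, -0.161, 0.689]
wrist_force: [-0.7, 0.4, 1.7]
grip_width: 0.0003
```

```bash
cat > f.py <<'E'
from t import *
f=[];s=observe()
for i in range(3):
    f.append(observe()['wrist_force']); 
    if i<2: read_camera("wrist")
print(round(s['clock'],2),s['tool_pos'].round(4),np.mean(f,0).round(2),np.array(f)[:,2].round(2))
E
python3 f.py
```

```text
11.12 [0.4264 0.0459 0.0682] [-0.61  0.27  1.3 ] [1.68 0.74 1.46]
```

Request:
{"api": "move_arm", "payload": {
  "commands": [
    [[0.001, 0, 0, 0], [0.001, 0, 0, 0]]
  ]
}}

```text
clock: 11.48
tool_pos: [0.4263, 0.0459, 0.0672]
eef_rot: [0.161, 0.689, -0.161, 0.688]
wrist_force: [-0.4, 0.8, 1.6]
grip_width: 0.0001
```

```bash
python3 look.py m12
```

```text
11.475 [0.4263 0.0459 0.0672] [-0.68  0.62  1.24]
```

View pics/m12.png

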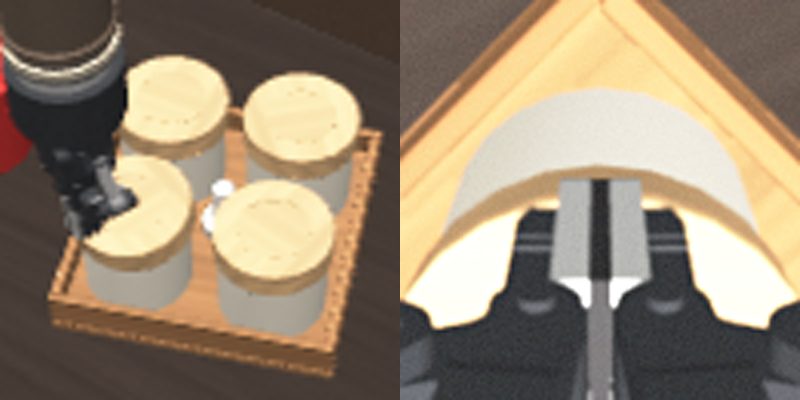

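Request:
{"api": "move_arm", "payload": {
  "commands": [
    [[0.001, 0, 0, 0], [0.001, 0, 0, 0]]
  ]
}}

```text
clock: 11.82
tool_pos: [0.4264, 0.0459, 0.0663]
eef_rot: [0.161, 0.689, -0.161, 0.688]
wrist_force: [-1.1, 0.9, 2.6]
grip_width: -0.0002
```

```bash
python3 f.py
python3 - <<'E'
from t import *
a=cv2.imread("pics/scene0.png")
b=read_camera("scene")[:,:,::-1]
cv2.imwrite("pics/cmp.png",np.hstack([cv2.resize(x[160:240,205:285],(400,400),interpolation=2) for x in (a,b)]))
E
```

```text
11.82 [0.4264 0.0459 0.0663] [-1.49  0.56  2.28] [2.63 1.97 2.25]
```

View pics/cmp.png

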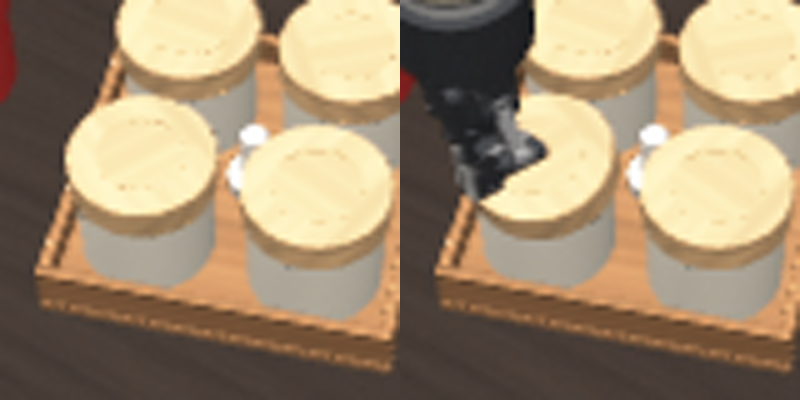

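Lid FL gives only 1–2 N over about 3 mm, with the reaction force leaning outward, so it rocks. A firm lid would have given over 20 N. The real fingertip offset is about 24 mm behind the TCP, not 8 mm ahead. I lift off and check a firm neighbour (FR) for contrast.

Request:
{"api": "move_arm", "payload": {
  "commands": [
    [[-0.025, 0, 0, 0], [-0.025, 0, 0, 0], [-0.025, -0.05, 0.05, 0], [-0.025, -0.112, 0.108, 0], [-0.025, -0.112, 0.108, 0], [-0.025, -0.112, 0.108, 0], [-0.013, -0.112, 0.108, 0], [-0.013, -0.112, 0.108, 0]]
  ]
}}

```text
clock: 12.98
tool_pos: [0.4715, -0.1007, 0.0773]
eef_rot: [0.16, 0.69, -0.16, 0.687]
wrist_force: [-1.0, 0.0, -0.6]
grip_width: -0.0005
```

```bash
python3 look.py m13; python3 -c "
from t import *;show()"
```

```text
12.975 [ 0.4715 -0.1007  0.0773] [-0.04  0.26 -0.05]
t 13.07 pos [ 0.4727 -0.1011  0.0785] F [ 0.33  0.26 -0.03] w -0.0001
FL edge [0.427 0.047 0.15 ] delta tool [-0.0714  0.1129 -0.1065]
FL mid [0.461 0.03  0.15 ] delta tool [-0.0714  0.1125 -0.0685]
FR edge [ 0.474 -0.101  0.15 ] delta tool [-0.0715  0.0011  0.0012]
FR mid [ 0.492 -0.065  0.15 ] delta tool [-0.0715  0.0411  0.0017]
BR edge [ 0.622 -0.05   0.15 ] delta tool [-0.0717  0.1121  0.1112]
BR mid [ 0.588 -0.033  0.15 ] delta tool [-0.0717  0.112   0.0732]
BL edge [0.574 0.096 0.15 ] delta tool [-0.0716  0.2213  0.0041]
BL mid [0.556 0.06  0.15 ] delta tool [-0.0716  0.1813  0.0035]
```

View pics/m13.png

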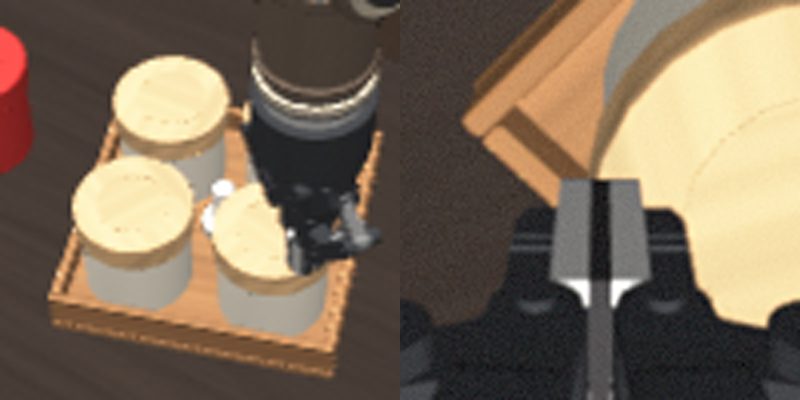

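The view shows FL back level and the finger over FR's outer edge. I move 6 mm inward and press in small steps.

Request:
{"api": "move_arm", "payload": {
  "commands": [
    [[0.002, 0.006, 0.001, 0], [0.004, 0.006, 0.001, 0], [0.005, 0.006, 0.001, 0], [0.005, 0.006, 0.001, 0]]
  ]
}}

```text
clock: 13.58
tool_pos: [0.4772, -0.0974, 0.0742]
eef_rot: [0.161, 0.689, -0.161, 0.689]
wrist_force: [0.4, -1.1, 0.4]
grip_width: 0.0
```

Request:
{"api": "move_arm", "payload": {
  "commands": [
    [[0.001, 0, 0, 0], [0.002, 0, 0, 0], [0.002, 0, 0, 0]]
  ]
}}

```text
clock: 13.95
tool_pos: [0.4773, -0.0975, 0.0732]
eef_rot: [0.161, 0.689, -0.161, 0.688]
wrist_force: [-3.0, 0.7, 6.9]
grip_width: -0.0001
```

FR is firm, reaching 7 N within about 1 mm, so the contrast is clear. I go to the middle of FL.

Request:
{"api": "move_arm", "payload": {
  "commands": [
    [[-0.025, 0, 0, 0], [-0.025, 0, 0, 0], [-0.025, 0.05, -0.035, 0], [-0.025, 0.107, -0.071, 0], [-0.025, 0.107, -0.071, 0], [-0.025, 0.107, -0.071, 0], [-0.006, 0.107, -0.071, 0], [-0.003, 0.107, -0.071, 0], [-0.002, 0.107, -0.071, 0], [-0.002, 0.107, -0.071, 0]]
  ]
}}

```text
clock: 15.2
tool_pos: [0.4615, 0.0293, 0.0746]
eef_rot: [0.161, 0.688, -0.161, 0.689]
wrist_force: [1.6, 0.3, 0.2]
grip_width: 0.0
```

```bash
python3 look.py m14
```

```text
15.2 [0.4615 0.0293 0.0746] [0.65 0.45 0.19]
```

View pics/m14.png

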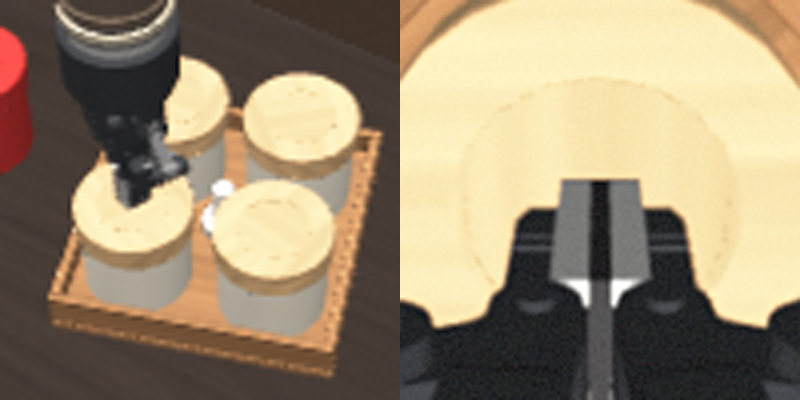

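Fingertip is centred over FL (inlay circle centred at column 600 with the tip). I press down gradually.

Request:
{"api": "move_arm", "payload": {
  "commands": [
    [[0.002, 0, 0, 0], [0.004, 0, 0, 0], [0.005, 0, 0, 0], [0.005, 0, 0, 0]]
  ]
}}

```text
clock: 15.8
tool_pos: [0.4618, 0.03, 0.0705]
eef_rot: [0.161, 0.688, -0.161, 0.689]
wrist_force: [-1.4, 0.2, 7.9]
grip_width: 0.0001
```

Request:
{"api": "move_arm", "payload": {
  "commands": [
    [[0.001, 0, 0, 0], [0.001, 0, 0, 0]]
  ]
}}

```text
clock: 16.05
tool_pos: [0.4618, 0.03, 0.0696]
eef_rot: [0.161, 0.688, -0.161, 0.689]
wrist_force: [-1.9, -0.3, 9.2]
grip_width: -0.0002
```

Request:
{"api": "move_arm", "payload": {
  "commands": [
    [[0.001, 0, 0, 0], [0.001, 0, 0, 0]]
  ]
}}

```text
clock: 16.3
tool_pos: [0.4618, 0.03, 0.0686]
eef_rot: [0.161, 0.688, -0.161, 0.689]
wrist_force: [-2.7, 0.1, 8.4]
grip_width: 0.0001
```

Sliding at a steady 8–9 N, as described. I continue.

Request:
{"api": "move_arm", "payload": {
  "commands": [
    [[0.001, 0, 0, 0], [0.001, 0, 0, 0]]
  ]
}}

```text
clock: 16.55
tool_pos: [0.4618, 0.03, 0.0676]
eef_rot: [0.161, 0.688, -0.161, 0.689]
wrist_force: [-1.9, -0.2, 9.1]
grip_width: -0.0
```

Request:
{"api": "move_arm", "payload": {
  "commands": [
    [[0.001, 0, 0, 0], [0.001, 0, 0, 0]]
  ]
}}

```text
clock: 16.8
tool_pos: [0.4617, 0.03, 0.0666]
eef_rot: [0.161, 0.688, -0.161, 0.689]
wrist_force: [-2.4, 0.4, 9.1]
grip_width: -0.0001
```

Request:
{"api": "move_arm", "payload": {
  "commands": [
    [[0.001, 0, 0, 0], [0.001, 0, 0, 0]]
  ]
}}

```text
clock: 17.05
tool_pos: [0.4618, 0.03, 0.0657]
eef_rot: [0.161, 0.688, -0.161, 0.689]
wrist_force: [-2.2, -0.0, 8.7]
grip_width: -0.0001
```

Request:
{"api": "move_arm", "payload": {
  "commands": [
    [[0.001, 0, 0, 0], [0.001, 0, 0, 0]]
  ]
}}

```text
clock: 17.3
tool_pos: [0.4618, 0.03, 0.0648]
eef_rot: [0.161, 0.688, -0.161, 0.689]
wrist_force: [-2.5, -0.3, 10.0]
grip_width: 0.0002
```

Request:
{"api": "move_arm", "payload": {
  "commands": [
    [[0.001, 0, 0, 0], [0.001, 0, 0, 0]]
  ]
}}

```text
clock: 17.55
tool_pos: [0.4619, 0.03, 0.0643]
eef_rot: [0.161, 0.688, -0.161, 0.689]
wrist_force: [-4.1, 0.0, 14.1]
grip_width: -0.0001
```

Request:
{"api": "move_arm", "payload": {
  "commands": [
    [[0.0005, 0, 0, 0], [0.0005, 0, 0, 0]]
  ]
}}

```text
clock: 17.8
tool_pos: [0.462, 0.03, 0.064]
eef_rot: [0.161, 0.688, -0.161, 0.689]
wrist_force: [-4.5, 0.2, 15.5]
grip_width: 0.0003
```

The force has risen to 15 N after about 6 mm of travel, so the lid is home. Now I re-check the edge.

Request:
{"api": "move_arm", "payload": {
  "commands": [
    [[-0.025, 0, 0, 0], [-0.025, 0, 0, 0], [-0.025, 0, -0.034, 0], [-0.025, 0, -0.034, 0], [-0.008, 0, -0.034, 0], [-0.005, 0, -0.034, 0], [-0.005, 0, -0.034, 0]]
  ]
}}

```text
clock: 18.68
tool_pos: [0.4305, 0.0449, 0.0664]
eef_rot: [0.161, 0.689, -0.161, 0.688]
wrist_force: [0.3, 0.4, -0.2]
grip_width: -0.0
```

```bash
python3 f.py
```

```text
18.68 [0.4305 0.0449 0.0664] [ 0.43  0.08 -0.26] [-0.2  -0.79  0.2 ]
```

Request:
{"api": "move_arm", "payload": {
  "commands": [
    [[0.001, 0, 0, 0], [0.001, 0, 0, 0]]
  ]
}}

```text
clock: 19.02
tool_pos: [0.4307, 0.045, 0.0659]
eef_rot: [0.161, 0.688, -0.161, 0.689]
wrist_force: [-0.6, 0.2, -0.3]
grip_width: 0.0001
```

Request:
{"api": "move_arm", "payload": {
  "commands": [
    [[0.001, 0, 0, 0], [0.001, 0, 0, 0]]
  ]
}}

```text
clock: 19.27
tool_pos: [0.4308, 0.045, 0.0652]
eef_rot: [0.161, 0.688, -0.161, 0.689]
wrist_force: [-0.9, -0.2, 3.8]
grip_width: -0.0001
```

Request:
{"api": "move_arm", "payload": {
  "commands": [
    [[0.001, 0, 0, 0], [0.001, 0, 0, 0]]
  ]
}}

```text
clock: 19.52
tool_pos: [0.4313, 0.0451, 0.0646]
eef_rot: [0.161, 0.688, -0.161, 0.689]
wrist_force: [-2.2, 1.1, 6.9]
grip_width: 0.0002
```

It is firm now: 7 N after under 1 mm where it used to rock. I retreat and take a last look.

Request:
{"api": "move_arm", "payload": {
  "commands": [
    [[-0.05, 0, 0, 0], [-0.1, 0, 0, 0], [-0.12, 0, 0, 0], [-0.12, 0, -0.06, 0], [-0.12, 0, -0.1, 0], [-0.12, 0, -0.1, 0], [-0.12, 0, -0.1, 0]]
  ]
}}

```text
clock: 20.4
tool_pos: [0.3417, 0.0893, 0.184]
eef_rot: [0.161, 0.688, -0.161, 0.689]
wrist_force: [0.6, -0.4, 1.3]
grip_width: 0.0001
```

```bash
python3 look.py m15; python3 f.py
```

```text
20.4 [0.3417 0.0893 0.184 ] [ 0.14 -0.16  0.13]
20.5 [0.342 0.089 0.184] [ 0.13 -0.09  0.65] [0.12 1.36 0.47]
```

View pics/m15.png

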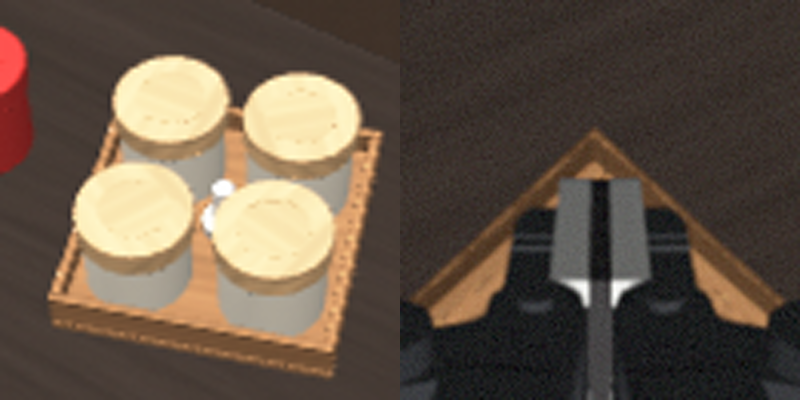

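The scene crop shows the four lids level. FL's centre is lower, with its top edge at row 163 against about 156 before. The stopper is still upright at (222,188). The arm is clear, so I hand in.

```bash
python3 -c "
from bench import *
print(finish_job())"
```

```text
the job is handed in; nothing more can be done
None
```

The loose lid was the one on the jar nearest the robot, on the left. It is now pressed home and no longer rocks. I handed the job in at about 20.5 s, with the arm clear of everything.

- **Finding it:** Pressed near its edge, that lid gave about 3 mm under only 1–2 N and levelled again when released. The near-right lid, tested for contrast, was firm at about 7 N within 1 mm. I did not test the two rear lids, since the loose one was already clear.
- **Pressing it home:** At its middle the lid slid down about 6 mm at 8–10 N, then stopped firmly. The highest reading on the upright axis was 15.5 N.
- **Last checks:** Pressed again at the same edge, it reached about 7 N after less than 1 mm. In the final picture all four lids look level, that one sits lower than before, and the stopper is upright. The jigger and glass were not in the final crop, but the arm never went near them.
- **What disagreed:** The closed fingertips turned out to be about 24 mm behind the TCP, not 8 mm ahead as `tip_reach` says. Two camera views and the contact heights agreed on this. It cost several extra seconds of slow descent, and I relied on contact force instead.

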